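# Pull out the turntable tray and present the lidded jar

## Task

Pull the tray with the upright pull post out of the plywood storage box until it stops. Then turn the turntable on it until the lidded jar is straight in front, on the line from the knob to the pull post, and finish still gripping the black bar knob on top of the turntable, holding it still while I work from the jar; the tray stays fully out. Leave the four things on the turntable standing upright on it without touching them, and do not disturb the tools lying on the bench.

Things in the scene. Friction and masses are not known exactly. Their poses are not given: they have to be found in the camera images.
- storage_box: fixed open-fronted plywood box, 200 deep x 254 wide x 180 high, on the bench. Origin: middle of the lower front edge, on the bench surface. Its -x axis points out of the open front (roughly to the robot), y to the left when looking along its +x into the box, z up. The roof, underside at z = 168 mm, begins 45 mm behind the front face.
- tray (a joint): pull-out of the tray in m: 0 is fully in, 0.135 is out at its stop; it slides along the box's -x axis. It starts fully in. Sliding friction about 3 N, it stays where it is left. Fully out, the knob stands 55 mm in front of the box's front face.
- pull_post_grip (a point): the place to grip the tray's pull post: an upright aluminium rod 16 mm in diameter at the middle of the tray's front edge, with a 22 mm black cap. This point is on the rod's axis, 132 mm above the bench; the cap's top is at 152 mm. With the tray fully in it is 67 mm in front of the box's front face, so close the fingers across the box's width (along its y).
- tray_axis (a point): point of the tray on the turntable's axis, at the turntable disc's upper face (44 mm above the bench); its axes are parallel to the box's: -x points to the pull post (147 mm away), which is the front. The tray itself is a flat board 206 mm wide, with its upper face 20 mm above the bench.
- turntable (a joint): angle of the turntable on the tray in rad, growing counter-clockwise seen from above, unlimited for the job (-6.2 to 6.2); starts between -1.4 and 1.4. Friction about 0.04 N m, it stays where it is left. At 0 the knob's bar lies along the tray's x axis.
- turn_knob: black knob on a stem: a bar 50 long (its x axis) x 16 wide (y) x 32 high. Origin: centre of the bar, on the turntable's axis, 143 mm above the bench (top at 159). Grip it from above across the 16 mm. It turns only with the turntable: a wooden disc with a metal rim (212 mm across, rim 10 mm above the disc). Four things stand loose on it, centres 55 to 63 mm from the axis.
- lidded_jar: the jar to bring to the front: round wax jar with a grey screw lid, 62 in diameter x 64 high; origin at the centre of its underside. It starts at the left, right or back of the turntable (the jar, the tin and the tape reel trade places). Loose.
- open_tin: round wax tin without a lid, 68 in diameter x 53 high, otherwise like the jar; origin at the centre of its underside. Loose.
- tape_reel: reel of tape lying flat, 68 in diameter x 25 high; origin at the centre of its underside. Loose.
- star_knob: small black star-shaped clamp knob, 38 across x 26 high; origin at the centre of its underside. Loose, starts at the front.
- screwdriver_red: loose screwdriver, 56x198x27, lying on the bench to the left; leave alone. Origin at the centre of its underside.
- calliper: loose calliper, 65x190x16, lying on the bench to the left; leave alone. Origin at the centre of its underside.
- sanding_block: loose sanding block, 90x83x46, on the bench to the right; leave alone. Origin at the centre of its underside.

How it is judged (in metres and radians):
On the way, in this order (a step that is already met when the one before it is completed fails the run):
1. the tray is pulled out to its stop (value of joint tray above 0.128 m), for 0.2 s.
2. the lidded jar is straight in front, with the knob held still (y of lidded_jar in the frame of tray_axis between -0.012 and 0.012 m and x of lidded_jar in the frame of tray_axis below -0.04 m and contact force between the fingers and turn_knob above 2 N and velocity of joint turntable between -0.05 and 0.05 rad/s), for 0.2 s.
At the end, for the whole second after the job is handed in: The tray is within 15 mm of its stop; the lidded jar's centre is on the side of the pull post and within 12 mm of the line from the turntable's axis to the post; the fingers grip the knob (over 2 N) and the turntable does not turn (under 0.05 rad/s); all four things stand upright on the disc (all of step 2 and value of joint tray above 0.12 m and angle between each of lidded_jar, open_tin, tape_reel, star_knob's own z axis and vertical below 0.15 rad and height (world z) of lidded_jar between 0.038 and 0.052 m and horizontal distance between each of lidded_jar, open_tin, tape_reel, star_knob and tray_axis below 0.08 m and height (world z) of open_tin between 0.038 and 0.052 m and height (world z) of tape_reel between 0.038 and 0.052 m and height (world z) of star_knob between 0.038 and 0.052 m); the arm keeps its last pose, push and grip.
It fails at once if a thing on the turntable is pushed by the robot (over 2 N) or tipped (contact force between any of the arm, the fingers and lidded_jar above 2 N or angle between any of lidded_jar, open_tin, tape_reel, star_knob's own z axis and vertical above 0.5 rad or contact force between any of the arm, the fingers and open_tin above 2 N or contact force between any of the arm, the fingers and tape_reel above 2 N or contact force between any of the arm, the fingers and star_knob above 2 N).
It fails at once if a tool on the bench is moved by more than 20 mm (distance of any of screwdriver_red, calliper, sanding_block from where it was at the start of the episode above 0.02 m).
It also fails if it takes over 72 s, if anything falls off the work surface, if the arm or the gripper's body presses on something with over 40 N, if the wrist force passes 120 N, or if a joint passes its speed limit or range.

## Robot

A 7-joint arm with a two-finger parallel gripper is mounted at the origin on a cart in front of the work surface, level with it; the furniture and walls round the work are solid. World frame = base frame: x ahead of the robot, y to its left, z up, the work surface at z = 0. Lengths are in mm, angles in rad, forces in N, time in s.
With the tool pointing down it reaches from about 425 to 1025 mm from the base axis. Payload 3.6 kg.
Tool frame: the origin (TCP) lies between the finger pads; the fingertips stand 8 mm ahead of it and the grasp point (between the pads) lies 11 mm behind it; y points along the fingers, x is the direction in which the jaws open and shut, and the axes are right-handed (so a half turn about y gives the same grasp; the last joint's range is limited). The gripper opens to 85 mm and grips with 20 to 120 N. Pads are 22 mm wide; open, the fingers measure 114 mm over their backs; the gripper's body (76 mm by 85 mm) begins 54 mm behind the grasp point. The pads swing forward as they close: fully open they stand 13 mm farther back than shut.
Start: joints at [1.137, 0.591, 0.048, 1.609, -0.033, 0.943, -0.034], TCP at [241.643, -683.548, 239.302] pointing down, gripper open.
Joint ranges: [-2.69, 2.69], [-0.47, 2.24], [-1.27, 1.36], [0.19, 2.51], [-1.53, 4.68], [0.08, 2.07], [-3.09, 3.09]. Speed limits (rad/s): [2.57, 2.57, 3.14, 3.14, 3.14, 3.14, 3.14].

## Interface

Orientations are given as a 3x3 rotation matrix whose columns are the frame's x, y, z axes.
In Python, from cell import get_obs, camera, camera_info, job_done gives the robot as it stands.
- The arm moves only by the tool jog_arm, never from a script. Its argument "commands" is text: rows parted by semicolons, each of 7 numbers parted by spaces: the closure, from 0 (fully open) to 1 (shut), then the shift along the tool's x, y, z in units of 0.05 m (1.0 is 0.05 m), then the turn, a rotation vector about the tool's x, y, z in units of 5 degrees (1.0 is 5 degrees). A call has 1 to 12 rows; each row shifts and turns the commanded pose from where the row before left it, along the tool's axes as they then stand; what a row does not reach is not made up. A row lasts 1/10 s, in which the tool goes at most 50 mm and 8.59 degrees, less where a joint would pass 70% of its speed; a pose out of reach is approached as far as the arm can. A call with a number of a shift or a turn outside -1 to 1 is refused whole. A call with a gripper value outside its range is refused whole. The fingers move at their own pace and stop on an object; "squeeze" is the grip in N (left out, the last holds). Time passes only in rows, so rows that do not move let the fingers close. It gives the time, the measured TCP pose, the force and the opening at its end, in the units of the state.
- get_obs(): the state, without advancing time (a new reading comes with each control period).
- camera(name): name is "side" or "top" or "wrist"; returns the picture (420x560x3 uint8, red, green, blue); there is no depth.
- camera_info(name): a dict with "mtx" (3x3 intrinsics, pixels), "origin" and "attitude" of the camera in the world; the wrist camera has in their place "mount" (4x4, takes a point from camera to tool coordinates, whose origin is the TCP and whose axes are the tool frame's). Camera axes: x right, y up, looking along -z (the intrinsics and any distortion apply to the point x, -y, -z); pixel columns grow to the right and rows downward; lengths in mm; the calibration is good to about 2 mm. A picture is of the moment at which its call begins: read the wrist's pose just before it. camera_info takes no time and is no camera call.
- job_done(): hands the job in, once; it reports no verdict.
The state is a dict: "t": time; "joint_pos": joint angles; "qvel": joint speeds; "joint_efforts": joint torques, N m; "ee_pos": TCP position; "orientation": TCP orientation; "contact_force": force on the tool from outside, world axes, zero at the start; "moment": the same for the moment, N m; "opening": finger opening in mm.
Only numpy, scipy, OpenCV 4.12 (cv2) and the standard library are available. Lean on these libraries where they do the work, as an engineer would, in place of code of your own. Each camera call takes 0.05 s, during which the arm holds its last target.

## Working session

There is one attempt and no reset: what is moved stays moved. The work goes in short steps, Python scripts to look and compute and a tool call to move; the robot and the scene stay as the last step left them, time stands still between calls to the robot, and variables do not carry over. Pictures are saved under pics/ and viewed, and the job is handed in when it is done.

Besides the shell and the picture viewer there is one more tool, called after "Request:" in YAML: its name, and indented under it one key for each argument. jog_arm: Moves the arm, as the interface text tells. Shifts and turns lie within -1 to 1; 1 stands for 0.05 m of shift or 5 degrees of turn. Its arguments: {"type":"object","properties":{"commands":{"type":"string"},"squeeze":{"type":"number"}},"required":["commands"]}

```bash
mkdir -p pics; ls; python3 - <<'E'
from cell import *
import cv2,json
o=get_obs(); print(o)
for n in ["side","top","wrist"]:
    i=camera_info(n); print(n,i)
    im=camera(n); cv2.imwrite(f"pics/{n}0.png",im[:,:,::-1])
E
```

```text
pics
{'t': 0.0, 'joint_pos': array([ 1.13748879,  0.59210124,  0.04829556,  1.60987232, -0.03327633,
        0.94270485, -0.03372972]), 'qvel': array([-1.23009575e-04, -1.30692782e-03, -2.37030070e-03, -2.23175562e-04,
       -5.20567278e-04,  1.68883581e-03,  8.20240310e-05]), 'joint_efforts': array([ 4.63997985e-04, -5.48686087e+01,  1.54670812e+00, -1.98121083e+01,
        9.45363077e-03,  8.61215492e-03, -9.18131235e-06]), 'ee_pos': array([ 241.37052446, -682.75399617,  238.13500182]), 'orientation': array([[ 3.33367751e-01, -8.95334909e-04,  9.42796447e-01],
       [-9.42794123e-01,  2.09854524e-03,  3.33368922e-01],
       [-2.27697783e-03, -9.99997397e-01, -1.44529184e-04]]), 'contact_force': array([-0.11528946,  0.04857321,  0.12676524]), 'moment': array([-0.03690806,  0.02449281, -0.01914214]), 'opening': 85.41313072659617}
side {'mtx': array([[507.55468703,   0.        , 277.67607678],
       [  0.        , 507.55468703, 199.77765602],
       [  0.        ,   0.        ,   1.        ]]), 'origin': array([-677.14825704, -521.4672802 , 1029.84236226]), 'attitude': array([[ 0.
[... 343 characters left out ...]
2313, 1090.46898654]), 'attitude': array([[ 0.01085609,  0.98589489, -0.16701324],
       [-0.99992918,  0.01151805,  0.00299535],
       [ 0.00487677,  0.16696889,  0.9859501 ]])}
wrist {'mtx': array([[327.23552843,   0.        , 278.51566466],
       [  0.        , 327.23552843, 207.64572541],
       [  0.        ,   0.        ,   1.        ]]), 'mount': array([[ 9.99999804e-01, -5.74184506e-04,  2.51463238e-04,
         1.53224813e-01],
       [ 4.18147929e-04,  3.12186302e-01, -9.50020809e-01,
        -1.34924936e+02],
       [ 4.66983850e-04,  9.50020728e-01,  3.12186481e-01,
         8.01177603e+01],
       [ 0.00000000e+00,  0.00000000e+00,  0.00000000e+00,
         1.00000000e+00]])}
```

View pics/side0.png

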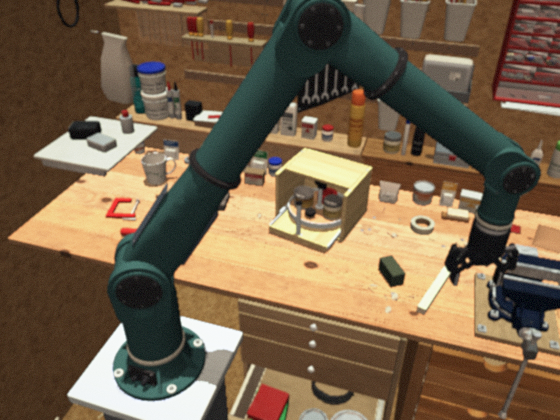

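View pics/top0.png

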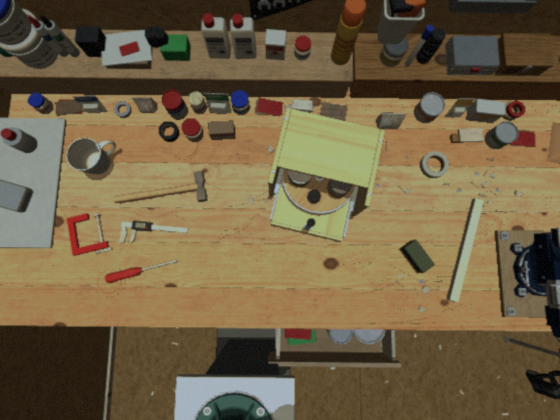

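View pics/wrist0.png

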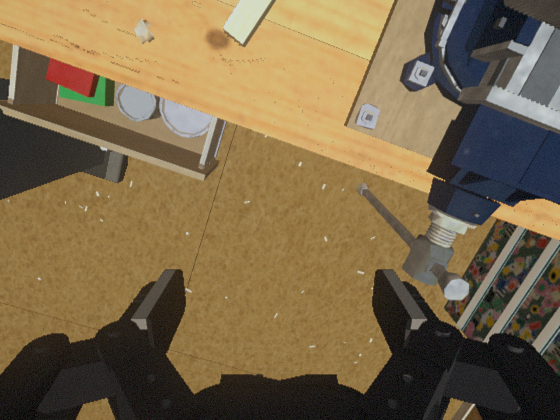

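```bash
cat > h.py <<'E'
import numpy as np, cv2
from cell import *
def ray(n,u,v,o=None):
    i=camera_info(n); K=i['mtx']
    d=np.linalg.inv(K)@np.array([u,v,1.]); d=np.array([d[0],-d[1],-d[2]])
    if n!='wrist': return i['origin'], i['attitude']@d
    M=i['mount']; o=o or get_obs(); R=np.array(o['orientation']); p=np.array(o['ee_pos'])
    return p+R@M[:3,3], R@(M[:3,:3]@d)
def onz(n,u,v,z,o=None):
    c,d=ray(n,u,v,o); return c+d*(z-c[2])/d[2]
def proj(n,P,o=None):
    i=camera_info(n);K=i['mtx'];P=np.array(P,float)
    if n!='wrist': q=i['attitude'].T@(P-i['origin'])
    else:
        M=i['mount']; o=o or get_obs(); q=np.array(o['orientation']).T@(P-o['ee_pos']); q=M[:3,:3].T@(q-M[:3,3])
    q=K@np.array([q[0],-q[1],-q[2]]); return q[:2]/q[2]
def two(n1,p1,n2,p2):
    c1,d1=ray(n1,*p1);c2,d2=ray(n2,*p2)
    s=np.linalg.lstsq(np.stack([d1,-d2],1),c2-c1,rcond=None)[0]
    a=c1+s[0]*d1;b=c2+s[1]*d2; return (a+b)/2,np.linalg.norm(a-b)
E
python3 - <<'E'
import cv2
t=cv2.imread('pics/top0.png'); s=cv2.imread('pics/side0.png')
cv2.imwrite('pics/topz.png',cv2.resize(t[95:255,255:400],None,fx=4,fy=3.75,interpolation=2)[:600])
cv2.imwrite('pics/topz.png',cv2.resize(t[100:250,255:405],None,fx=4,fy=4,interpolation=2))
cv2.imwrite('pics/sidez.png',cv2.resize(s[140:260,250:390],None,fx=5,fy=5,interpolation=2))
E
```

```text
(no output)
```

View pics/topz.png

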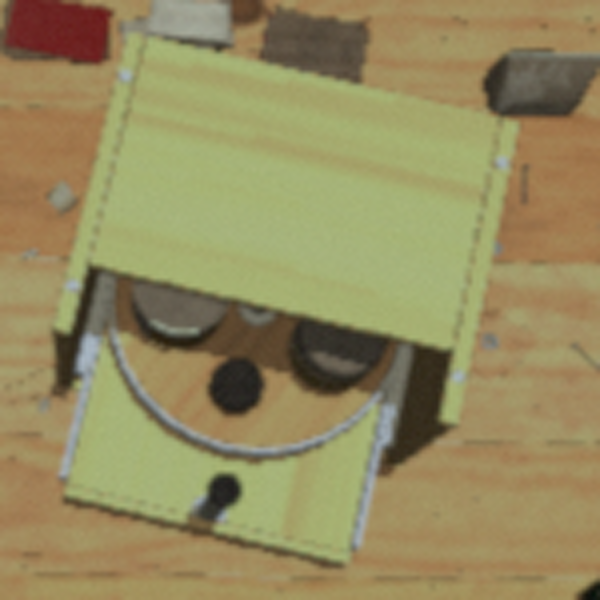

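View pics/sidez.png

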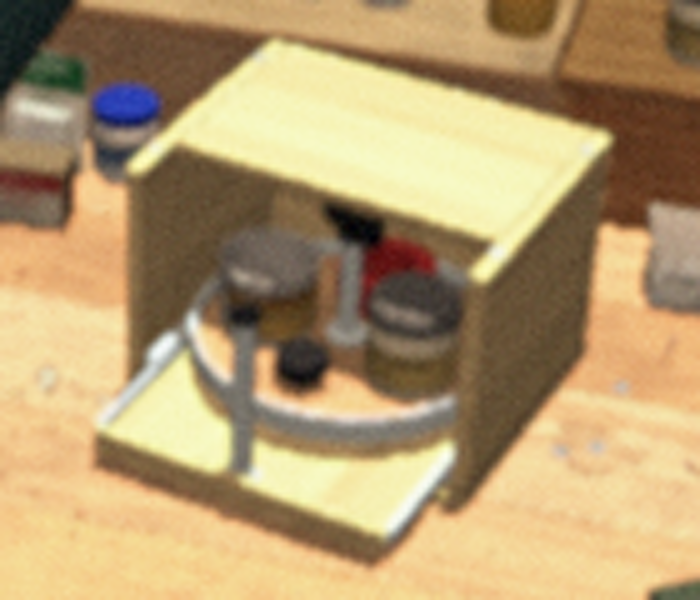

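```bash
python3 - <<'E'
from h import *
f=lambda a,b:(255+a/4-.4,100+b/4-.4)
g=lambda a,b:(250+a/5-.4,140+b/5-.4)
for n,p,z in [('FL',(55,330),180),('FR',(461,424),180),('BL',(127,34),180),('BR',(518,122),180),('cap',(224,490),152),('trayL',(64,497),20),('trayR',(345,563),20)]:
    print(n,onz('top',*f(*p),z))
print('cap2',two('top',f(224,490),'side',g(243,311)))
for n,p,z in [('FL',(133,168),180),('FR',(480,278),180),('BL',(275,40),180),('BR',(608,132),180),('cap',(243,311),152)]:
    print(n,onz('side',*g(*p),z))
E
```

```text
FL [645.96236036 -87.83497668 180.        ]
FR [ 590.57577043 -334.60826742  180.        ]
BL [ 838.29771922 -130.46701975  180.        ]
BR [ 783.02488346 -376.02011903  180.        ]
cap [ 552.15992569 -193.35877815  152.        ]
trayL [562.27126021 -92.21334822  20.        ]
trayR [ 517.98905744 -289.85593942   20.        ]
cap2 (array([ 551.82519066, -192.23760707,  151.01926627]), np.float64(2.563739681360912))
FL [643.78259377 -90.49836391 180.        ]
FR [ 588.1322231 -327.645727   180.       ]
BL [ 836.61472232 -131.65607197  180.        ]
BR [ 783.19758711 -372.73672796  180.        ]
cap [ 549.79300631 -191.47230837  152.        ]
```

Request:
jog_arm:
  commands: "0 0 -0.3 0 0 0.92 0;0 0 -0.3 0 0 0.92 0;0 0 -0.3 0 0 0.92 0;0 0 -0.3 0 0 0.92 0;0 0 -0.3 0 0 0.92 0;0 0 -0.3 0 0 0.92 0;0 0 -0.3 0 0 0.92 0;0 0 0 0 0 0 0"
  squeeze: 40

```text
t: 0.95
ee_pos: [242.0, -684.6, 346.5]
orientation: [[-0.22, 0.001, 0.975], [-0.975, -0.004, -0.22], [0.004, -1.0, 0.002]]
contact_force: [-0.4, 0.5, 0.3]
opening: 85.4
```

```bash
cat >> h.py <<'E'
def delta(P):
    o=get_obs();R=np.array(o['orientation']);p=np.array(o['ee_pos'])
    print('t',o['t'],'pos',p.round(1),'x',R[:,0].round(4),'y',R[:,1].round(4),'z',R[:,2].round(4),'F',np.round(o['contact_force'],1),'open',round(o['opening'],1),'q',np.round(o['joint_pos'],2))
    d=R.T@(np.array(P)-p); print('units',(d/50).round(3)); return d
E
python3 - <<'E'
from h import *
delta([551.5,-193.5,330])
E
```

```text
t 0.95 pos [ 242.  -684.6  346.5] x [-0.2202 -0.9755  0.0036] y [ 0.0013 -0.004  -1.    ] z [ 0.9755 -0.2202  0.0021] F [-0.4  0.5  0.3] open 85.4 q [ 1.04  0.51  0.21  1.5  -0.11  1.14 -0.53]
units [-10.946   0.299   3.874]
```

Request:
jog_arm:
  commands: "0 -0.85 0 0.3 0 0 0;0 -0.85 0 0.3 0 0 0;0 -0.85 0 0.3 0 0 0;0 -0.85 0 0.3 0 0 0;0 -0.85 0 0.3 0 0 0;0 -0.85 0 0.3 0 0 0;0 -0.85 0 0.3 0 0 0;0 -0.85 0 0.3 0 0 0;0 -0.85 0 0.3 0 0 0;0 -0.85 0 0.3 0 0 0;0 -0.75 0 0.27 0 0 0;0 0 0 0 0 0 0"

```text
t: 2.15
ee_pos: [506.8, -260.8, 343.2]
orientation: [[-0.207, 0.001, 0.978], [-0.978, 0.004, -0.207], [-0.004, -1.0, -0.0]]
contact_force: [0.9, 0.3, -0.6]
opening: 85.2
```

```bash
python3 - <<'E'
from h import *
delta([551.5,-193.5,240])
cv2.imwrite('pics/w1.png',camera('wrist')[:,:,::-1])
E
```

```text
t 2.15 pos [ 506.8 -260.8  343.2] x [-0.2068 -0.9784 -0.0044] y [ 7.0e-04  4.4e-03 -1.0e+00] z [ 9.784e-01 -2.068e-01 -2.000e-04] F [ 0.9  0.3 -0.6] open 85.2 q [ 0.35  0.29  0.07  1.85 -0.03  1.01 -1.35]
units [-1.492  2.07   0.598]
```

View pics/w1.png

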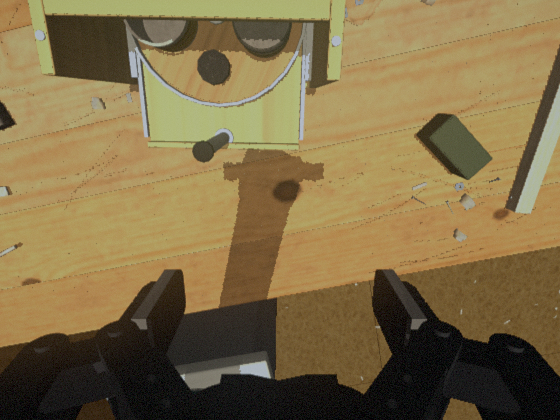

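```bash
python3 - <<'E'
from h import *
im=cv2.imread('pics/w1.png')
print('cap',onz('wrist',203.5,149.5,152))
print('FL',onz('wrist',40,75,180),'FR',onz('wrist',339,80,180))
print('trayfront',onz('wrist',148,147,20),onz('wrist',299,150.5,20))
cv2.imwrite('pics/w1z.png',cv2.resize(im[0:170,20:360],None,fx=2.3,fy=2.3,interpolation=2))
E
```

```text
cap [ 552.95166174 -198.56880443  152.        ]
FL [645.13439383 -87.93529003 180.        ] FR [ 587.7906369  -334.79398593  180.        ]
trayfront [560.3479145  -90.39429833  20.        ] [ 511.3742643  -294.63417391   20.        ]
```

View pics/w1z.png

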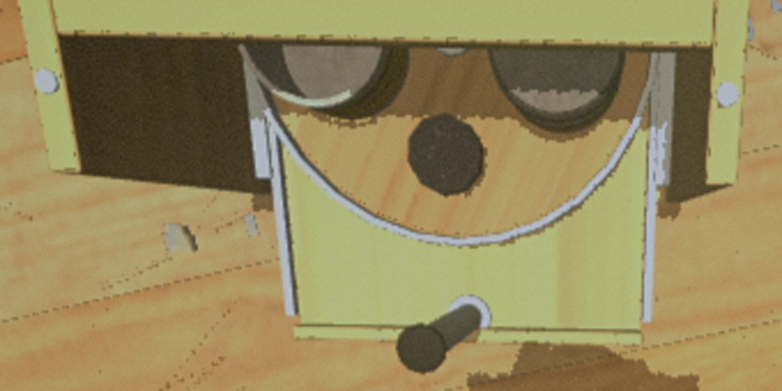

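Request:
jog_arm:
  commands: "0 -0.364 0.4 0.154 0 0.22 0;0 -0.364 0.4 0.154 0 0 0;0 -0.364 0.4 0.154 0 0 0;0 -0.364 0.4 0.154 0 0 0;0 0 0 0 0 0 0;0 0 0 0 0 0 0"

```text
t: 2.8
ee_pos: [548.9, -206.4, 263.9]
orientation: [[-0.24, -0.002, 0.971], [-0.971, -0.001, -0.24], [0.001, -1.0, -0.002]]
contact_force: [-0.5, -0.2, 0.9]
opening: 85.2
```

```bash
python3 - <<'E'
from h import *
delta([552,-196,121])
cv2.imwrite('pics/w2.png',camera('wrist')[:,:,::-1])
E
```

```text
t 2.8 pos [ 548.9 -206.4  263.9] x [-0.2396 -0.9709  0.0012] y [-2.1e-03 -7.0e-04 -1.0e+00] z [ 0.9709 -0.2396 -0.0019] F [-0.5 -0.2  0.9] open 85.2 q [ 0.24  0.39  0.05  1.91 -0.02  0.85 -1.51]
units [-0.221  2.857  0.016]
```

View pics/w2.png

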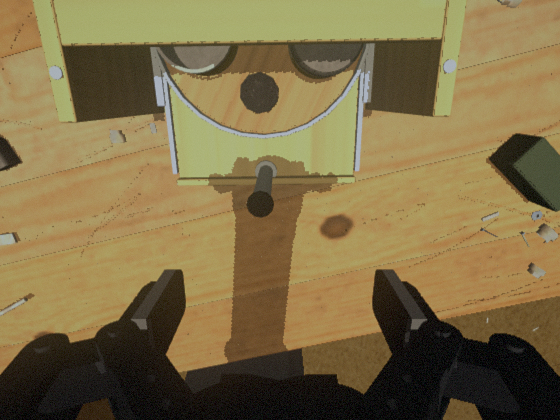

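```bash
python3 - <<'E'
from h import *
c=onz('wrist',260,204,152);print('cap',c)
a,b=onz('wrist',74,122,180),onz('wrist',447,116.5,180)
print('inner corners',a,b,np.degrees(np.arctan2((a-b)[0],(a-b)[1])))
print(onz('wrist',56,122.5,180),onz('wrist',467,116,180))
a,b=onz('wrist',179,180,20),onz('wrist',354,177,20)
print('tray',np.degrees(np.arctan2((a-b)[0],(a-b)[1])))
delta([c[0],c[1],121])
E
```

```text
cap [ 554.41840252 -193.57732535  152.        ]
inner corners [645.78176544 -94.34775836 180.        ] [ 590.89814553 -330.14040802  180.        ] 13.102985409085294
[648.30461082 -82.85866056 180.        ] [ 588.09659915 -342.74255947  180.        ]
tray 12.928024555272883
t 2.85 pos [ 549.2 -207.2  264.7] x [-0.2409 -0.9705  0.0015] y [-3.0e-04 -1.4e-03 -1.0e+00] z [ 0.9705 -0.2409  0.    ] F [ 1.2 -1.3  0.1] open 85.3 q [ 0.24  0.39  0.05  1.9  -0.02  0.85 -1.51]
units [-0.293  2.874  0.036]
```

Request:
jog_arm:
  commands: "0 -0.13 0 0.01 0 -0.17 0;0 -0.13 0.3 0.01 0 0 0;0 0 0.45 0 0 0 0;0 0 0.45 0 0 0 0;0 0 0.45 0 0 0 0;0 0 0.45 0 0 0 0;0 0 0.45 0 0 0 0;0 0 0.32 0 0 0 0;0 0 0 0 0 0 0;0 0 0 0 0 0 0"

```text
t: 3.85
ee_pos: [554.4, -193.3, 121.7]
orientation: [[-0.225, 0.001, 0.974], [-0.974, -0.001, -0.225], [0.0, -1.0, 0.001]]
contact_force: [0.7, 0.5, 0.4]
opening: 85.6
```

```bash
python3 - <<'E'
from h import *
delta([553,-195,121])
cv2.imwrite('pics/w3.png',camera('wrist')[:,:,::-1])
E
```

```text
t 3.85 pos [ 554.4 -193.3  121.7] x [-2.252e-01 -9.743e-01  4.000e-04] y [ 1.1e-03 -6.0e-04 -1.0e+00] z [ 0.9743 -0.2252  0.0012] F [0.7 0.5 0.4] open 85.6 q [ 0.24  0.58  0.03  2.01 -0.03  0.55 -1.51]
units [ 0.04   0.013 -0.02 ]
```

View pics/w3.png

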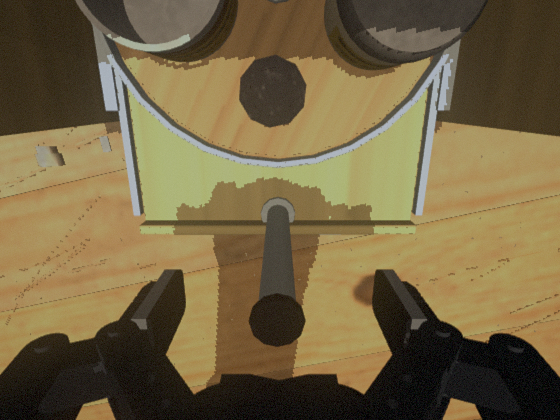

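```bash
python3 - <<'E'
from h import *
o=get_obs();p=np.array(o['ee_pos'])
print(proj('wrist',[p[0],p[1],152]),onz('wrist',276.5,320,152))
E
```

```text
[278.21212956 321.20574439] [ 555.50854995 -192.72277326  152.        ]
```

Request:
jog_arm:
  commands: "1 0 0 0 0 0 0;1 0 0 0 0 0 0;1 0 0 0 0 0 0;1 0 0 0 0 0 0;1 0 0 0 0 0 0;1 0 0 0 0 0 0;1 0 0 0 0 0 0;1 0 0 0 0 0 0;1 0 0 0 0 0 0;1 0 0 0 0 0 0"
  squeeze: 50

```text
t: 4.9
ee_pos: [554.1, -192.4, 121.1]
orientation: [[-0.225, 0.0, 0.974], [-0.974, 0.0, -0.225], [-0.0, -1.0, 0.0]]
contact_force: [-1.5, 0.5, 5.8]
opening: 19.1
```

Request:
jog_arm:
  commands: "1 0 0 -0.05 0 0 0;1 0 0 -0.1 0 0 0;1 0 0 -0.15 0 0 0;1 0 0 -0.2 0 0 0;1 0 0 -0.2 0 0 0;1 0 0 -0.2 0 0 0;1 0 0 -0.2 0 0 0;1 0 0 -0.2 0 0 0;1 0 0 -0.2 0 0 0;1 0 0 -0.2 0 0 0;1 0 0 -0.2 0 0 0;1 0 0 -0.2 0 0 0"

```text
t: 6.1
ee_pos: [451.2, -168.8, 121.1]
orientation: [[-0.225, 0.001, 0.974], [-0.974, -0.0, -0.225], [0.0, -1.0, 0.001]]
contact_force: [4.4, -0.2, 6.7]
opening: 19.2
```

Request:
jog_arm:
  commands: "1 0 0 -0.15 0 0 0;1 0 0 -0.12 0 0 0;1 0 0 -0.1 0 0 0;1 0 0 -0.08 0 0 0;1 0 0 -0.05 0 0 0;1 0 0 -0.04 0 0 0;1 0 0 -0.03 0 0 0;1 0 0 -0.03 0 0 0;1 0 0 -0.02 0 0 0;1 0 0 -0.02 0 0 0;1 0 0 0 0 0 0;1 0 0 0 0 0 0"

```text
t: 7.3
ee_pos: [422.6, -162.1, 121.1]
orientation: [[-0.225, 0.005, 0.974], [-0.974, -0.001, -0.225], [0.0, -1.0, 0.005]]
contact_force: [6.4, -1.3, 1.9]
opening: 19.0
```

```bash
python3 - <<'E'
from h import *
delta([553,-195,121])
for n in ['wrist','top','side']:
    im=camera(n)[:,:,::-1]
    cv2.imwrite(f'pics/{n}4.png',im if n=='wrist' else (cv2.resize(im[100:270,240:400],None,fx=3.5,fy=3.5,interpolation=2) if n=='top' else cv2.resize(im[140:280,250:390],None,fx=4,fy=4,interpolation=2)))
E
```

```text
t 7.3 pos [ 422.6 -162.1  121.1] x [-2.245e-01 -9.745e-01  1.000e-04] y [ 0.0048 -0.0013 -1.    ] z [ 0.9745 -0.2245  0.005 ] F [ 6.4 -1.3  1.9] open 19.0 q [ 0.25  0.46  0.02  2.3  -0.03  0.37 -1.5 ]
units [0.055 0.016 2.689]
```

View pics/wrist4.png

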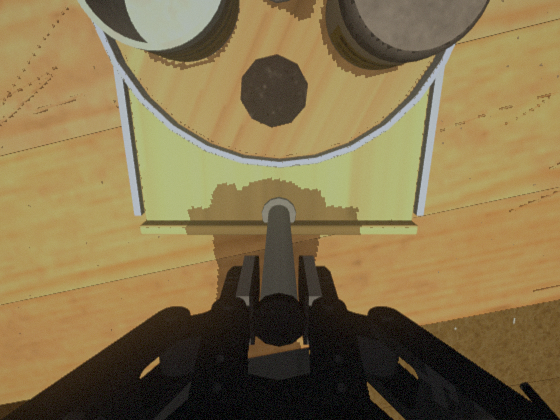

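View pics/top4.png

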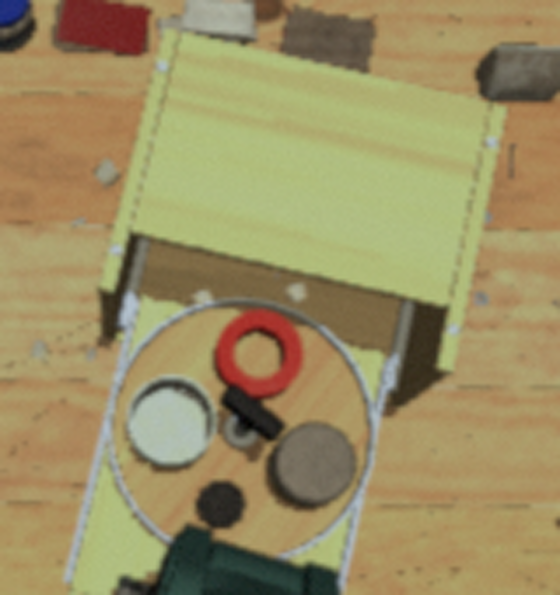

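View pics/side4.png

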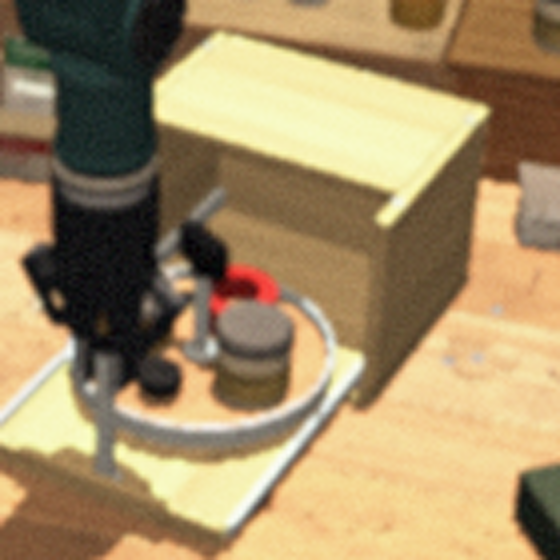

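Request:
jog_arm:
  commands: "0 0 0 0.03 0 0 0;0 0 0 0 0 0 0;0 0 0 0 0 0 0;0 0 0 0 0 0 0;0 0 0 0 0 0 0;0 0 0 0 0 0 0;0 0 0 0 0 0 0;0 0 -0.3 0 0 0 0;0 0 -0.7 0 0 0 0;0 0 -0.8 0 0 0 0;0 0 -0.8 0 0 0 0;0 0 -0.4 0 0 0 0"

```text
t: 8.65
ee_pos: [423.2, -162.5, 274.0]
orientation: [[-0.225, 0.005, 0.974], [-0.974, -0.001, -0.225], [0.0, -1.0, 0.005]]
contact_force: [0.9, 0.4, 0.6]
opening: 85.7
```

Request:
jog_arm:
  commands: "0 0 0 0 0 0 0;0 0 0 0 0 0 0"

```text
t: 8.85
ee_pos: [421.7, -161.9, 270.8]
orientation: [[-0.224, 0.0, 0.974], [-0.974, -0.0, -0.224], [0.0, -1.0, 0.0]]
contact_force: [-0.3, 0.1, -0.6]
opening: 85.5
```

```bash
python3 - <<'E'
from h import *
delta([565.8,-195.1,270])
for n in ['wrist','top']:
    im=camera(n)[:,:,::-1]; cv2.imwrite(f'pics/{n}5.png',im)
    if n=='top': cv2.imwrite('pics/top5z.png',cv2.resize(im[130:270,250:390],None,fx=4,fy=4,interpolation=2))
E
```

```text
t 8.85 pos [ 421.7 -161.9  270.8] x [-0.2245 -0.9745  0.    ] y [ 3.e-04 -1.e-04 -1.e+00] z [ 9.745e-01 -2.245e-01  3.000e-04] F [-0.3  0.1 -0.6] open 85.5 q [ 0.23  0.2   0.04  2.17 -0.01  0.77 -1.52]
units [-0.     0.017  2.957]
```

View pics/wrist5.png

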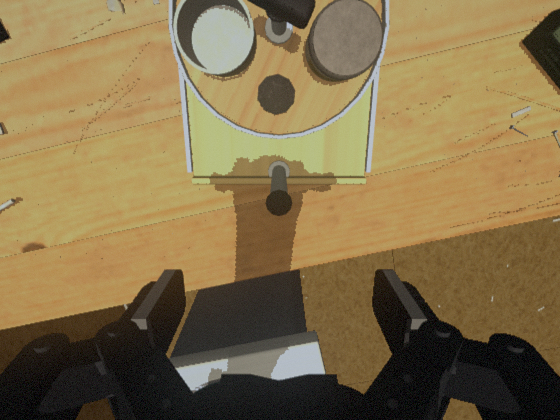

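View pics/top5z.png

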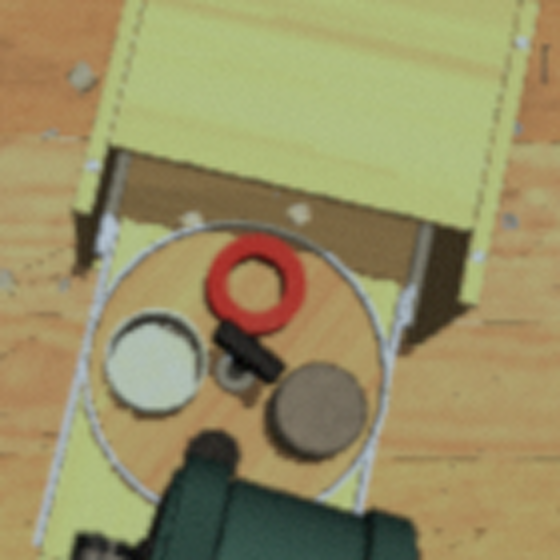

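```bash
python3 - <<'E'
from h import *
o=get_obs()
f=lambda a,b:(250+a/4-.4,130+b/4-.4)
k=onz('top',*f(249,350),159); print('knob top',k)
e1=onz('top',*f(221,327),159);e2=onz('top',*f(280,373),159); d=e1-e2;print('bar angle',np.degrees(np.arctan2(d[1],d[0])),np.linalg.norm(d))
j=onz('top',*f(319,410),108);print('jar top',j)
jw=onz('wrist',346,38,108,o);print('jar wrist',jw)
print('stem base wrist',onz('wrist',279,27,46,o), 'post cap',onz('wrist',279,203,152,o))
im=cv2.imread('pics/top5.png')
# rim circle
hsv=cv2.cvtColor(im,cv2.COLOR_BGR2HSV)
pts=[(95,310),(385,370),(240,225),(350,270),(87,400),(385,420),(130,265)]
W=np.array([onz('top',*f(*p),54)[:2] for p in pts])
A=np.c_[2*W,np.ones(len(W))];s=np.linalg.lstsq(A,(W**2).sum(1),rcond=None)[0];c=s[:2];print('rim centre',c,np.sqrt(s[2]+c@c))
x=np.array([np.cos(np.radians(13)),-np.sin(np.radians(13))]);y=np.array([-x[1],x[0]])
for cc in (np.array([565.8,-195.1]),k[:2],c):
  for jj in (j,jw):
    r=jj[:2]-cc;a=np.degrees(np.arctan2(r@y,r@x));print(cc,np.linalg.norm(r),'angle',a,'needed',-180-a)
E
```

```text
knob top [ 563.73057112 -195.85652696  159.        ]
bar angle 52.14432484472648 45.90922940837972
jar top [ 532.1744679  -245.65230265  108.        ]
jar wrist [ 533.0594032  -243.87712866  108.        ]
stem base wrist [ 564.27260171 -195.16327825   46.        ] post cap [ 421.58764721 -162.31550653  152.        ]
rim centre [ 562.80446439 -196.92584885] 104.4806099246395
[ 565.8 -195.1] 60.714180488169 angle -110.6303897089088 needed -69.3696102910912
[ 565.8 -195.1] 58.74653146345355 angle -110.87063612649555 needed -69.12936387350445
[ 563.73057112 -195.85652696] 58.9525820290281 angle -109.36286217140807 needed -70.63713782859193
[ 563.73057112 -195.85652696] 56.97980984346294 angle -109.56671811557841 needed -70.43328188442159
[ 562.80446439 -196.92584885] 57.5540092874991 angle -109.15393008295149 needed -70.84606991704851
[ 562.80446439 -196.92584885] 55.58049424831801 angle -109.3554997992435 needed -70.6445002007565
```

Request:
jog_arm:
  commands: "0 0 0 0.3 0 0 0;0 0 0 0.6 0 0 0;0 0 0 0.6 0 0 0;0 0 0 0.6 0 0 0;0 0 0 0.5 0 0 0;0 0 0 0.33 0 0 0;0 0 0 0 0 -0.9 0;0 0 0 0 0 -1 0;0 0 0 0 0 -1 0;0 0 0 0 0 -1 0;0 0 0 0 0 -1 0;0 0 0 0 0 -1 0"

```text
t: 10.15
ee_pos: [565.5, -195.0, 269.1]
orientation: [[0.288, -0.002, 0.958], [-0.958, 0.001, 0.288], [-0.001, -1.0, -0.001]]
contact_force: [0.3, -0.4, 0.0]
opening: 85.5
```

Request:
jog_arm:
  commands: "0 0 0 0 0 -1 0;0 0 0 0 0 -1 0;0 0 0 0 0 -1 0;0 0 0 0 0 -1 0;0 0 0 0 0 -1 0;0 0 0 0 0 -1 0;0 0 0 0 0 -1 0;0 0 0 0 0 0 0;0 0 0 0 0 0 0"

```text
t: 11.05
ee_pos: [565.1, -195.1, 269.7]
orientation: [[0.782, -0.001, 0.624], [-0.624, 0.001, 0.782], [-0.001, -1.0, -0.0]]
contact_force: [-0.3, -0.2, -0.3]
opening: 85.0
```

```bash
python3 - <<'E'
from h import *
delta([564.5,-195.3,132])
im=camera('wrist')[:,:,::-1]; cv2.imwrite(f'pics/w6.png',im)
E
```

```text
t 11.05 pos [ 565.1 -195.1  269.7] x [ 0.7816 -0.6238 -0.0014] y [-1.1e-03  8.0e-04 -1.0e+00] z [ 6.238e-01  7.816e-01 -1.000e-04] F [-0.3 -0.2 -0.3] open 85.0 q [ 0.43  0.41 -0.23  1.87  0.11  0.88 -0.53]
units [-0.003  2.754 -0.011]
```

View pics/w6.png

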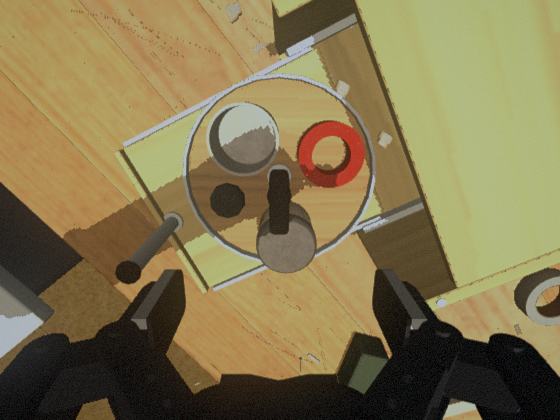

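```bash
python3 - <<'E'
from h import *
o=get_obs();im=cv2.imread('pics/w6.png')
z=np.array(o['orientation'])[:,2];c=np.array([564.5,-195.3,159])
print(proj('wrist',c-25*z,o),proj('wrist',c,o),proj('wrist',c+25*z,o))
cv2.imwrite('pics/w6z.png',cv2.resize(im[150:290,210:350],None,fx=4,fy=4,interpolation=2))
E
```

```text
[278.27027873 236.60980595] [278.27766625 207.4404174 ] [278.28551297 176.45789909]
```

View pics/w6z.png

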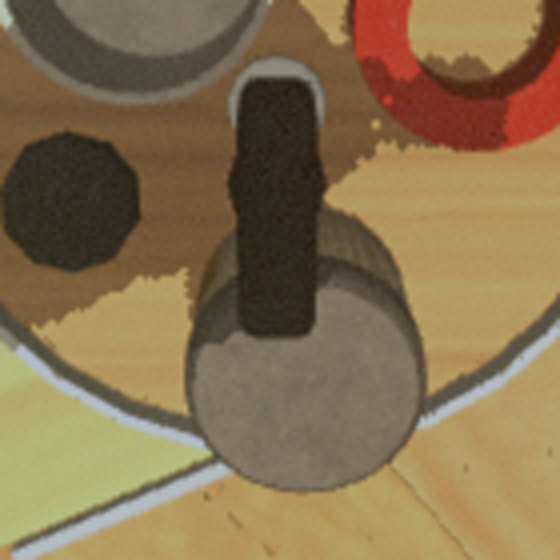

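Request:
jog_arm:
  commands: "0 -0.01 0.3 0.02 0 0 0;0 0 0.4 0.02 0 0 0;0 0 0.4 0 0 0 0;0 0 0.4 0 0 0 0;0 0 0.4 0 0 0 0;0 0 0.4 0 0 0 0;0 0 0.3 0 0 0 0;0 0 0.11 0 0 0 0;0 0 0 0 0 0 0;0 0 0 0 0 0 0"

```text
t: 12.1
ee_pos: [566.2, -193.2, 135.9]
orientation: [[0.783, 0.001, 0.622], [-0.622, -0.0, 0.783], [0.001, -1.0, 0.0]]
contact_force: [0.4, -0.7, 0.3]
opening: 85.6
```

```bash
python3 - <<'E'
from h import *
delta([564.5,-195.3,134])
im=camera('wrist')[:,:,::-1]; cv2.imwrite(f'pics/w7.png',im)
E
```

```text
t 12.1 pos [ 566.2 -193.2  135.9] x [ 0.7827 -0.6223  0.0011] y [ 1.1e-03 -3.0e-04 -1.0e+00] z [6.223e-01 7.827e-01 5.000e-04] F [ 0.4 -0.7  0.3] open 85.6 q [ 0.39  0.57 -0.19  1.97  0.18  0.61 -0.59]
units [-0.001  0.037 -0.055]
```

View pics/w7.png

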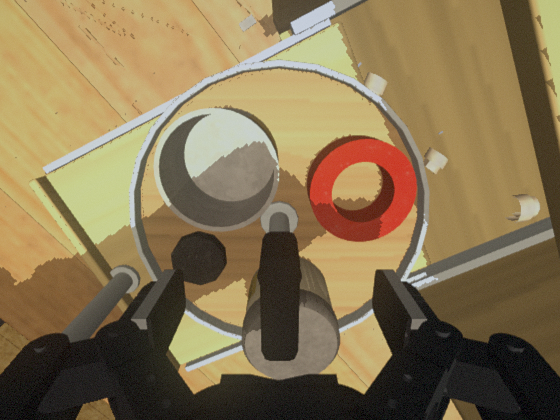

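Request:
jog_arm:
  commands: "1 0 0.03 -0.04 0 0 0;1 0 0 0 0 0 0;1 0 0 0 0 0 0;1 0 0 0 0 0 0;1 0 0 0 0 0 0;1 0 0 0 0 0 0;1 0 0 0 0 0 0;1 0 0 0 0 0 0;1 0 0 0 0 0 0;1 0 0 0 0 0 0;1 0 0 0 0 0 0"
  squeeze: 40

```text
t: 13.25
ee_pos: [565.2, -195.2, 134.3]
orientation: [[0.783, 0.002, 0.622], [-0.622, -0.001, 0.783], [0.002, -1.0, 0.001]]
contact_force: [2.3, -2.7, 4.5]
opening: 19.0
```

```bash
python3 - <<'E'
from h import *
delta([564.5,-195.3,134]); print(get_obs()['moment'])
im=camera('wrist')[:,:,::-1]; cv2.imwrite(f'pics/w8.png',im)
E
```

```text
t 13.25 pos [ 565.2 -195.2  134.3] x [ 0.7827 -0.6224  0.002 ] y [ 1.9e-03 -8.0e-04 -1.0e+00] z [6.224e-01 7.827e-01 5.000e-04] F [ 2.3 -2.7  4.5] open 19.0 q [ 0.39  0.57 -0.19  1.97  0.18  0.61 -0.59]
units [-0.01   0.006 -0.011]
[-0.6002822  -0.47098994 -0.01233065]
```

View pics/w8.png

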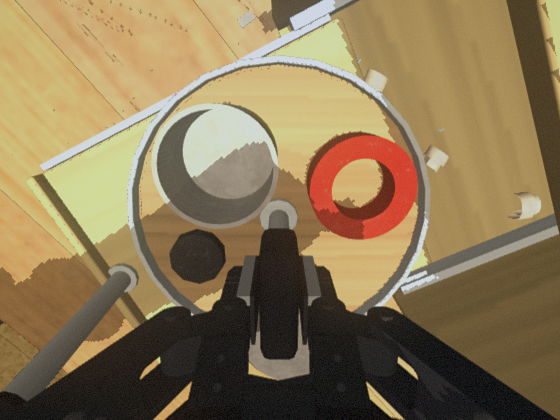

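Request:
jog_arm:
  commands: "1 0 0 0 0 0.1 0;1 0 0 0 0 0.25 0;1 0 0 0 0 0.4 0;1 0 0 0 0 0.4 0;1 0 0 0 0 0.4 0;1 0 0 0 0 0.4 0;1 0 0 0 0 0.4 0;1 0 0 0 0 0.4 0;1 0 0 0 0 0.4 0;1 0 0 0 0 0.4 0;1 0 0 0 0 0.4 0;1 0 0 0 0 0.4 0"

```text
t: 14.5
ee_pos: [565.1, -195.1, 134.2]
orientation: [[0.495, 0.002, 0.869], [-0.869, -0.001, 0.495], [0.002, -1.0, 0.001]]
contact_force: [2.0, -2.3, 6.3]
opening: 18.6
```

```bash
python3 - <<'E'
from h import *
delta([564.5,-195.3,134]); print(get_obs()['moment'])
im=camera('wrist')[:,:,::-1]; cv2.imwrite(f'pics/w9.png',im)
E
```

```text
t 14.5 pos [ 565.1 -195.1  134.2] x [ 0.4947 -0.869   0.0015] y [ 1.8e-03 -8.0e-04 -1.0e+00] z [0.869  0.4947 0.0011] F [ 2.  -2.3  6.3] open 18.6 q [ 0.32  0.57 -0.08  1.98  0.08  0.6  -0.87]
units [-0.002  0.005 -0.013]
[-0.68383992 -0.48445508  0.05070995]
```

View pics/w9.png

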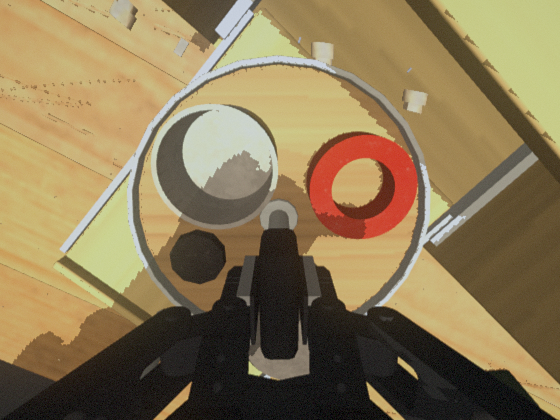

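Request:
jog_arm:
  commands: "1 0 0 0 0 0.4 0;1 0 0 0 0 0.4 0;1 0 0 0 0 0.4 0;1 0 0 0 0 0.4 0;1 0 0 0 0 0.4 0;1 0 0 0 0 0.4 0;1 0 0 0 0 0.4 0;1 0 0 0 0 0.4 0;1 0 0 0 0 0.4 0;1 0 0 0 0 0.4 0;1 0 0 0 0 0.4 0;1 0 0 0 0 0.4 0"

```text
t: 15.75
ee_pos: [565.1, -195.0, 134.2]
orientation: [[0.098, 0.002, 0.995], [-0.995, -0.001, 0.098], [0.001, -1.0, 0.002]]
contact_force: [0.9, -2.5, 5.8]
opening: 18.8
```

Request:
jog_arm:
  commands: "1 0 0 0 0 0.4 0;1 0 0 0 0 0.4 0;1 0 0 0 0 0.4 0;1 0 0 0 0 0.4 0;1 0 0 0 0 0.4 0;1 0 0 0 0 0.4 0;1 0 0 0 0 0.4 0;1 0 0 0 0 0.4 0;1 0 0 0 0 0.4 0;1 0 0 0 0 0.4 0;1 0 0 0 0 0.3 0;1 0 0 0 0 0.2 0"

```text
t: 16.95
ee_pos: [565.1, -194.9, 134.2]
orientation: [[-0.29, 0.002, 0.957], [-0.957, -0.001, -0.29], [0.0, -1.0, 0.002]]
contact_force: [1.5, -2.2, 5.9]
opening: 18.8
```

Request:
jog_arm:
  commands: "1 0 0 0 0 0.15 0;1 0 0 0 0 0.1 0;1 0 0 0 0 0.05 0;1 0 0 0 0 0 0;1 0 0 0 0 0 0;1 0 0 0 0 0 0;1 0 0 0 0 0 0;1 0 0 0 0 0 0;1 0 0 0 0 0 0"

```text
t: 17.85
ee_pos: [565.1, -194.9, 134.2]
orientation: [[-0.314, 0.002, 0.95], [-0.95, -0.001, -0.314], [-0.0, -1.0, 0.002]]
contact_force: [1.9, -2.5, 6.5]
opening: 18.6
```

```bash
python3 - <<'E'
from h import *
delta([564.5,-195.3,134]); print(get_obs()['moment'])
for n in ['wrist','top','side']:
    im=camera(n)[:,:,::-1]
    cv2.imwrite(f'pics/{n}10.png',im if n=='wrist' else (cv2.resize(im[130:270,250:390],None,fx=4,fy=4,interpolation=2) if n=='top' else cv2.resize(im[140:280,250:390],None,fx=4,fy=4,interpolation=2)))
E
```

```text
t 17.85 pos [ 565.1 -194.9  134.2] x [-3.137e-01 -9.495e-01 -1.000e-04] y [ 1.8e-03 -5.0e-04 -1.0e+00] z [ 0.9495 -0.3137  0.0019] F [ 1.9 -2.5  6.5] open 18.6 q [ 0.15  0.57  0.15  1.98 -0.15  0.59 -1.49]
units [ 0.012  0.004 -0.009]
[-0.55530471 -0.42619021 -0.02124787]
```

View pics/wrist10.png

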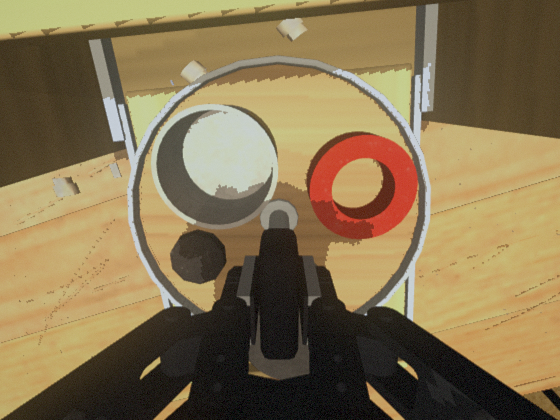

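View pics/top10.png

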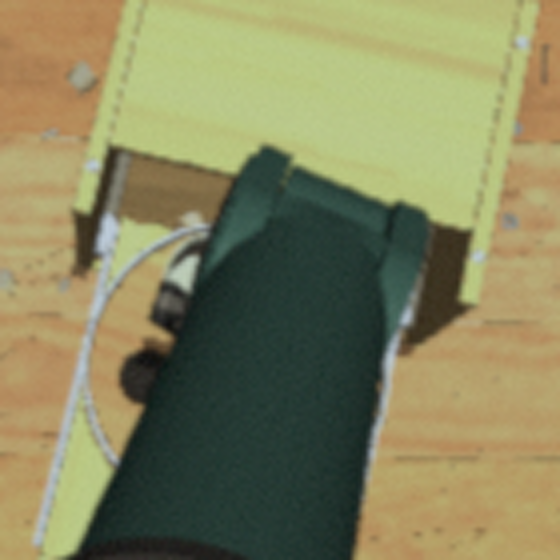

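View pics/side10.png

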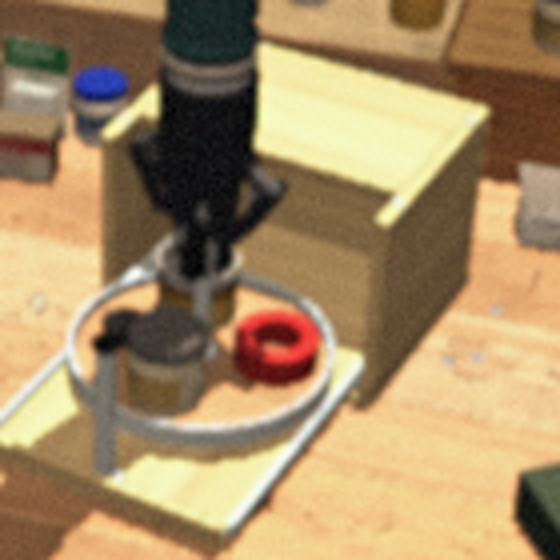

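```bash
python3 - <<'E'
from h import *
g=lambda a,b:(250+a/4-.4,140+b/4-.4)
x=np.array([np.cos(np.radians(13)),-np.sin(np.radians(13))]);y=np.array([-x[1],x[0]])
j=onz('side',*g(169,333),108);p=onz('side',*g(107,338),152)
print('jar',j,'post',p)
for c in (np.array([564.7,-195.2]),):
    r=j[:2]-c;print('x,y tray',r@x,r@y)
    r=p[:2]-c;print('post x,y',r@x,r@y)
# jar base contour centre at disc
print(onz('side',*g(165,388),44+10))
# from w6 pose
R=np.array([[0.7816,0,0.6238],[-.6238,0,.7816],[0,-1,0]]);o=dict(orientation=R,ee_pos=np.array([565.1,-195.1,269.7]))
jw=onz('wrist',286.7,244.5,108,o); r=jw[:2]-[564.7,-195.2]; a=np.degrees(np.arctan2(r@y,r@x));print('w6 angle',a,np.linalg.norm(r),'rot done', 51.5+18.28, 'final',a-69.8)
print(camera_info('side')['origin'])
E
```

```text
jar [ 498.21459543 -187.48965643  108.        ] post [ 422.73838155 -162.99445187  152.        ]
x,y tray -66.51583787722215 -7.443233892791391
post x,y -145.56782337739355 -0.5542937267365889
[ 498.93899366 -185.02651787   54.        ]
w6 angle -106.90970858125894 56.09017908046287 rot done 69.78 final -176.70970858125895
[-677.14825704 -521.4672802  1029.84236226]
```

```bash
python3 - <<'E'
from h import *
im=camera('side')[:,:,::-1]; cv2.imwrite('pics/s11.png',im)
cv2.imwrite('pics/s11z.png',cv2.resize(im[205:255,265:325],None,fx=12,fy=12,interpolation=2))
im=cv2.imread('pics/wrist10.png');cv2.imwrite('pics/w10z.png',cv2.resize(im[220:400,180:380],None,fx=3.3,fy=3.3,interpolation=2))
im=cv2.imread('pics/top5.png');cv2.imwrite('pics/t5zz.png',cv2.resize(im[200:255,300:350],None,fx=10,fy=10,interpolation=2))
E
```

```text
(no output)
```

View pics/s11z.png

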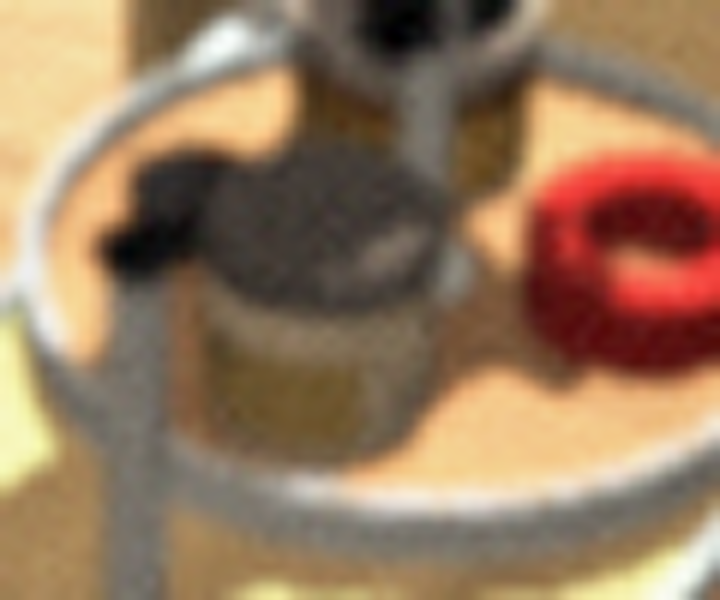

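View pics/w10z.png

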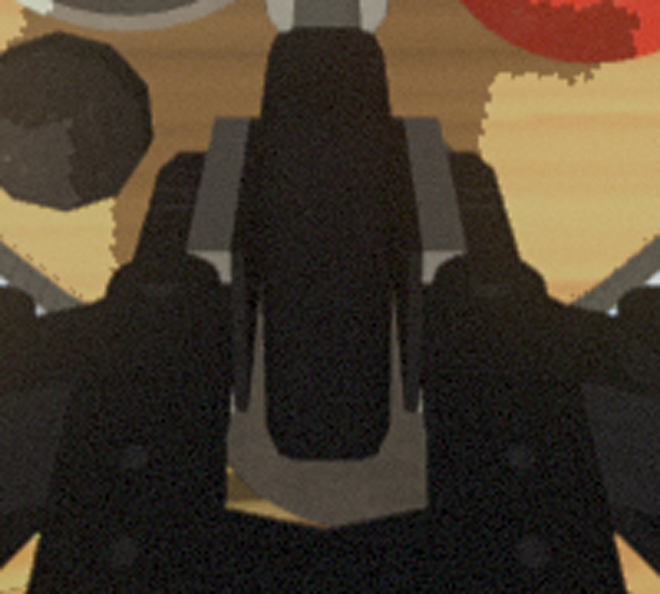

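View pics/t5zz.png

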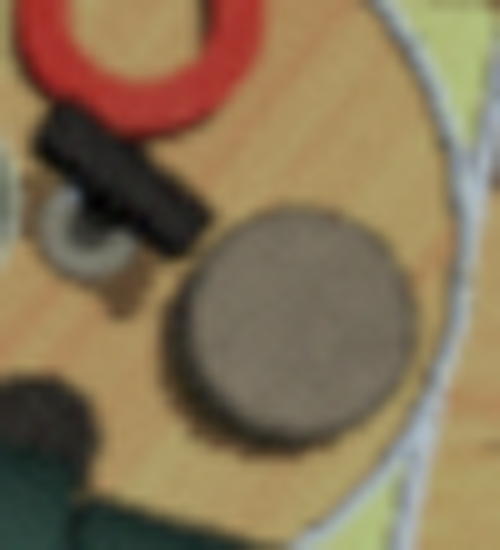

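```bash
python3 - <<'E'
from h import *
from scipy.optimize import least_squares
o=get_obs()
x=np.array([np.cos(np.radians(13)),-np.sin(np.radians(13))]);y=np.array([-x[1],x[0]])
P=[(232,473),(250,490),(270,504),(290,514),(320,525)]
W=np.array([onz('wrist',180+a/3.3-.35,220+b/3.3-.35,108,o)[:2] for a,b in P])
L=np.array([((w-[564.7,-195.2])@x,(w-[564.7,-195.2])@y) for w in W]);print(L.round(1))
s=least_squares(lambda c:np.hypot(*(L-c).T)-31,[-58,0]);print(s.x,s.fun)
# post seen directly in wrist frame? star/tin/reel consistency vs w6: tin, reel centres
E
```

```text
[[-70.9  24.4]
 [-75.1  21.6]
 [-78.7  18.2]
 [-81.4  14.7]
 [-84.6   9.3]]
[-55.93458127  -2.78216199] [ 0.05335735 -0.01302691 -0.02635158 -0.08958711  0.08216216]
```

Request:
jog_arm:
  commands: "1 0 0 0 0 0.1 0;1 0 0 0 0 0.15 0;1 0 0 0 0 0.15 0;1 0 0 0 0 0.1 0;1 0 0 0 0 0 0;1 0 0 0 0 0 0;1 0 0 0 0 0 0;1 0 0 0 0 0 0;1 0 0 0 0 0 0;1 0 0 0 0 0 0"

```text
t: 19.05
ee_pos: [565.1, -194.9, 134.2]
orientation: [[-0.355, 0.002, 0.935], [-0.935, -0.0, -0.355], [-0.0, -1.0, 0.002]]
contact_force: [1.9, -2.1, 5.8]
opening: 18.6
```

```bash
python3 - <<'E'
from h import *
o=get_obs();delta([564.5,-195.3,134]); print(o['qvel'].round(3),o['moment'])
im=camera('wrist')[:,:,::-1]; cv2.imwrite('pics/w12.png',im); 
im=camera('side')[:,:,::-1]; cv2.imwrite('pics/s12.png',im[100:300,180:460].repeat(2,0).repeat(2,1))
E
```

```text
t 19.05 pos [ 565.1 -194.9  134.2] x [-3.551e-01 -9.348e-01 -2.000e-04] y [ 1.9e-03 -4.0e-04 -1.0e+00] z [ 0.9348 -0.3551  0.0019] F [ 1.9 -2.1  5.8] open 18.6 q [ 0.14  0.57  0.16  1.99 -0.16  0.59 -1.52]
units [ 0.012  0.005 -0.008]
[-0.001  0.001  0.002  0.    -0.001  0.001 -0.001] [-0.56176147 -0.44030305  0.00431317]
```

View pics/w12.png

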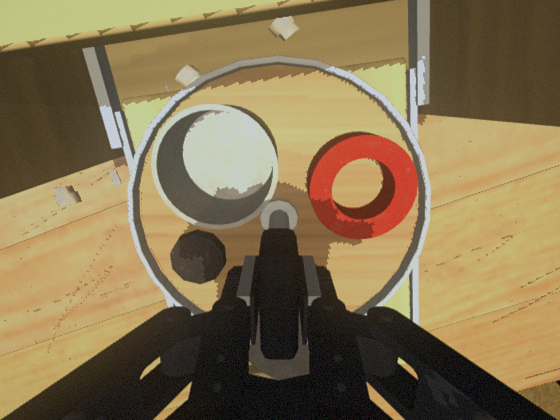

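View pics/s12.png

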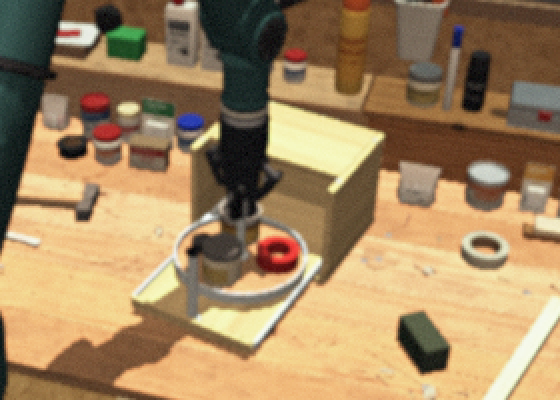

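```bash
python3 -c "
from cell import *
print(job_done())"
```

```text
the job is handed in; nothing more can be done
None
```

I pulled the tray about 135 mm, to its stop. I then gripped the knob and turned the turntable about 72° clockwise, in one grip, to bring the lidded jar to the front. I handed in at about 19 s of the 72 s allowed, with the knob still held at a 40 N squeeze. No verdict was reported.

**Jar position:** My views disagreed by a few millimetres on the jar's offset from the knob-to-post line, but all were inside 12 mm.

| Measurement | Offset before the last 2.5° nudge |
|---|---|
| Wrist camera, circle fitted to the lid | −3 mm |
| Wrist camera, view from above the knob before gripping | −3 mm |
| Side camera | −7 mm |
| Top and wrist views before turning | about 0 mm |

The side view also put the jar 66 mm from the axis, outside the stated 55–63 mm, so I trust it least. I expect the offset is now between −5 and +3 mm, but I did not measure it again after the nudge.

**Other checks:**
- **Tray:** the post measured about 146 mm in front of the axis before the nudge (147 mm expected), so the tray was still fully out. The last side picture looks the same.
- **Grip:** the finger opening read 18.6 mm on the 16 mm bar, a couple of millimetres over, as it also read on the 16 mm post. The joints were at rest.
- **Things on the turntable:** all four stood upright in the last pictures. The sanding block looked undisturbed. I did not re-check the screwdriver and calliper by camera, but the arm stayed well clear of them.

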